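Slacken the screw vice with a fingertip and index the terminal strip

ROBOT

A 6-joint arm with a two-finger parallel gripper is mounted at the origin on the work surface. World frame = base frame: x ahead of the robot, y to its left, z up, the work surface at z = 0. Lengths are in m, angles in rad, forces in N, time in s.
With the tool pointing down it reaches from about 0.325 to 0.875 m from the base axis. Payload 4.4 kg.
Tool frame: the origin (TCP) lies on the centre line of the jaws, within the pads' length; the fingertips stand 25 mm ahead of it and the grasp point (between the pads) lies 6 mm ahead of it; z points along the fingers, y is the direction in which the jaws open and shut (so a half turn about z gives the same grasp; the last joint's range is limited). The gripper opens to 85 mm and grips with 20 to 120 N. Pads are 22 mm wide; open, the fingers measure 114 mm over their backs; the gripper's body (76 mm by 85 mm) begins 54 mm behind the grasp point. The pads swing forward as they close: fully open they stand 13 mm farther back than shut.
Start: joints at [1.167, 0.207, 1.542, -0, 1.393, -0.15], TCP at [0.144, 0.557, 0.256] pointing down, gripper open.
Joint ranges: [-2.73, 2.73], [-0.86, 2.22], [0.23, 2.46], [-1.11, 4.25], [0.08, 2.63], [-2.82, 2.82]. Speed limits (rad/s): [2.79, 2.79, 3.14, 3.14, 3.14, 3.14].

INTERFACE

Orientations are given as a unit quaternion [x, y, z, w].
In Python, from station import monitor, grab_frame, order gives the robot as it stands. The module is installed in compiled form; this text tells all that it offers.
- The arm moves only by the shell command python3 -m inch 'ROWS' [FORCE]. ROWS is JSON, a list of rows, each a list of 5 numbers: the shift along the tool's x, y, z as a fraction of full scale, then the turn about the tool's z as a fraction of full scale, then the closure, from -1 (fully open) to 1 (shut). In form: [[tx, ty, tz, yaw, claw], ...]. A call has 1 to 8 rows; each row shifts and turns the commanded pose from where the row before left it, along the tool's axes as they then stand; what a row does not reach is not made up. Full scale, the value 1, is 500 mm for a shift and 180 degrees for a turn. A row lasts 1/12 s, in which the tool goes at most 41.7 mm and 7.16 degrees, less where a joint would pass 70% of its speed; a pose out of reach is approached as far as the arm can. A call with a number of a shift or a turn outside -1 to 1 is refused whole. A call with a gripper value outside its range is refused whole. The fingers move at their own pace and stop on an object; FORCE is the grip in N (left out, the last holds). Time passes only in rows, so rows that do not move let the fingers close. It gives the time, the measured TCP pose, the force and the opening at its end, in the units of the state.
- monitor.get_state(): the state, without advancing time (a new reading comes with each control period).
- grab_frame(name): name is "scene" or "side" or "wrist"; returns a dict with "frame" (400x640x3 uint8, red, green, blue), "fx", "fy", "cx", "cy" (pixels), "rvec" (rotation vector, rad) and "tvec" (3), from world to camera coordinates, as OpenCV has them; the wrist camera has in their place "T_tool_cam" (4x4, takes a point from camera to tool coordinates, whose origin is the TCP and whose axes are the flange's). Camera axes: x right, y down, z forward; pixel columns grow to the right and rows downward; lengths in m; the calibration is good to about 2 mm. A picture is of the moment at which its call begins: read the wrist's pose just before it. There is no depth.
- order.close_job(): hands the job in, once; it reports no verdict.
The state is a dict: "time_s": time; "qpos": joint angles; "joint_vel": joint speeds; "tau": joint torques, N m; "tcp_pos": TCP position; "tool_rot": TCP orientation; "contact_force": force on the tool from outside, world axes, zero at the start; "torque": the same for the moment, N m; "finger_gap": finger opening in m.
Only numpy, scipy, OpenCV 4.12 (cv2) and the standard library are available. Lean on these libraries where they do the work, as an engineer would, in place of code of your own. Each camera call takes 0.05 s, during which the arm holds its last target.

TASK

The small screw vice on the bench has just been cracked loose: roll its knurled wheel with a fingertip, anticlockwise as seen facing the wheel's outer end, to loosen it by two full turns and no more, so that the white terminal strip lies free on the jaw steps. Then push the strip along the jaws with a fingertip until its end meets the stop plate. Nothing is to be gripped or lifted, the strip must stay lying on the steps, and the other things on the bench are left alone.

Things in the scene. Friction and masses are not known exactly. Their poses are not given: they have to be found in the camera images.
- vice: Grey screw vice fixed to the bench; sole 96 mm (x) by 172 mm (y -116 to +56). Origin: on the bench under the middle of the shut jaws; x along the jaws to the stop plate (the side away from the robot), y along the screw away from the wheel, z up. A lug for the screw spans y -112 to -90, x -30 to +30 mm, up to z 51. What its parts' texts call x, y, z is in this frame.
- step (a point): Point on the fixed jaw's step: x 0, y +12 mm, z 44 mm of the vice, at the foot of that jaw's upright face. Jaws are 100 mm long (x -50 to +50), tops at z 58; the moving jaw's face is at y -12.2 mm when shut. Each jaw has a step 10 mm wide towards the other, top at z 44, on which the strip lies.
- stop (a point): Middle of the stop plate's face, which looks to -x at x +65 mm of the vice; the plate, 7 mm thick, spans y -10 to +38 mm and z 45 to 65 mm and is fixed to the fixed jaw.
- wheel (a joint): Turn of the knurled wheel, rad: 0 is shut on the strip, 6.28 one full turn loose; it starts cracked loose at 0 to 0.6. It grows as the top of the rim moves to the vice's -x. Each turn draws the moving jaw and the wheel 3 mm to the vice's -y. It stays where it is left; turning it takes about 2 N along the rim. Past about three turns the strip can fall between the steps.
- wheel_centre (a point): Middle of the knurled steel wheel, 36 mm across, 16 mm thick, axle level along y. At joint 0 it is at x 0, y -142, z 34 mm of the vice (rim's top at 52); it moves with the jaw but does not turn. A black groove across the rim and a black dimple on the outer face show the turn: at joint 0 they stand 1/8 turn from the top towards +x. 22 mm are free between wheel and lug.
- strip: White 12-way terminal strip lying along the jaws: 120 mm long (x), 24 mm wide (y; 14 mm above 14 mm height), 22 mm high, about 70 g. Origin: middle of its underside; x to the stop plate. Its far end starts 15 to 40 mm short of the stop; its near end stands out 20 to 45 mm past the jaws' near end, and still 5 mm when it is against the stop.
- spare: Bystander: 5-way white terminal strip, 50 by 24 by 22 mm, loose on the bench. Origin: middle of its underside.
- screwdriver: Bystander: screwdriver with black handle, 170 mm long, 26 mm thick, lying along its x. Origin: under its middle.
- marker: Bystander: red marker pen 125 mm long, 12 mm thick, lying along its x. Origin: under it, 17.5 mm from its middle.
- pot: Bystander: open aluminium pot 50 mm wide, 32 mm high. Origin: middle of its underside.
Things that resemble listed ones, but are neither listed nor needed, are in the scene too. Several things have the shape of the strip; the one meant has the colours described above.

How it is judged:
By the outcome, as a careful person would: the job done as asked, in the order asked, and still so for the second after the job is handed in, with the robot touching nothing.
It also fails if it takes over 72 s, if anything falls off the work surface, if the arm or the gripper's body presses on something with over 40 N, if the wrist force passes 120 N, or if a joint passes its speed limit or range.

## Working session

There is one attempt and no reset: what is moved stays moved. The work goes in short steps, Python scripts to look and compute and a shell command to move; the robot and the scene stay as the last step left them, time stands still between calls to the robot, and variables do not carry over. Pictures are saved under pics/ and viewed, and the job is handed in when it is done.

```bash
mkdir -p pics
cat > h.py <<'E'
import numpy as np, cv2, json
from station import monitor, grab_frame, order
def snap(name,fn):
    f=grab_frame(name); cv2.imwrite('pics/'+fn,f['frame'][:,:,::-1]); 
    np.save('pics/'+fn[:-4]+'.npy',f,allow_pickle=True); return f
E
python3 - <<'E'
from h import *
print(monitor.get_state())
for n in ['scene','side','wrist']:
    f=snap(n,n+'0.png'); print({k:v for k,v in f.items() if k!='frame'})
E
```

```text
{'time_s': 0.0, 'qpos': array([ 1.16649356e+00,  2.07443717e-01,  1.54297775e+00, -1.05024774e-05,
        1.39351465e+00, -1.50520555e-01]), 'joint_vel': array([-4.76899748e-04, -2.25192246e-04, -3.24774910e-03,  3.60739799e-05,
       -7.37224117e-04,  1.74580667e-03]), 'tau': array([ 1.98243819e-03, -3.83025384e+01, -2.91599858e+01, -3.57433601e-05,
        1.01922249e-02, -9.56727689e-06]), 'tcp_pos': array([0.14410426, 0.55591113, 0.25510096]), 'tool_rot': array([ 1.26549851e-01,  9.91959557e-01, -1.12835029e-03, -3.15929028e-04]), 'contact_force': array([ 0.04520135, -0.81195648,  0.37419887]), 'torque': array([0.02424451, 0.00774525, 0.04516397]), 'finger_gap': 0.08506759494856445}
{'fx': 377.45502028912017, 'fy': 377.45502028912017, 'cx': 318.8626878779621, 'cy': 202.12440847119453, 'rvec': array([ 1.27744449,  2.49152522, -0.73926376]), 'tvec': array([ 0.27276867, -0.36052517,  1.00230233])}
{'fx': 420.50087768879575, 'fy': 420.50087768879575, 'cx': 321.09534211083087, 'cy': 199.66984951917988, 'rvec': array([ 2.31154881, -0.8592645 ,  0.33779523]), 'tvec': array([-0.37203579,  0.35883162,  0.55390797])}
{'fx': 323.7283007473788, 'fy': 323.7283007473788, 'cx': 320.3688773806161, 'cy': 201.7224147529974, 'T_tool_cam': array([[-1.83073788e-03, -9.56206141e-01, -2.92688341e-01,
         7.46351046e-02],
       [ 9.99998255e-01, -1.85923605e-03, -1.80812676e-04,
         4.87338707e-04],
       [-3.71282524e-04, -2.92688162e-01,  9.56207876e-01,
        -1.17540398e-01],
       [ 0.00000000e+00,  0.00000000e+00,  0.00000000e+00,
         1.00000000e+00]])}
```

View pics/scene0.png

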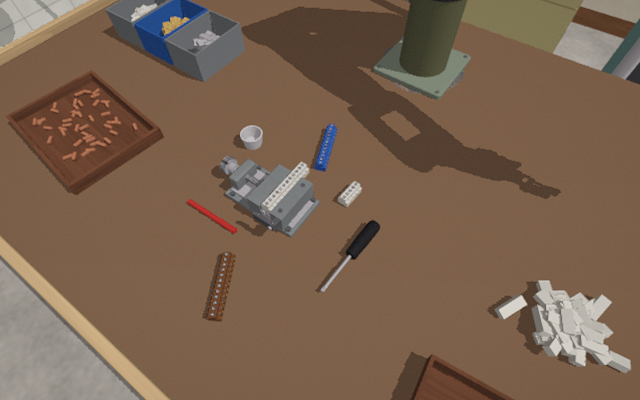

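View pics/side0.png

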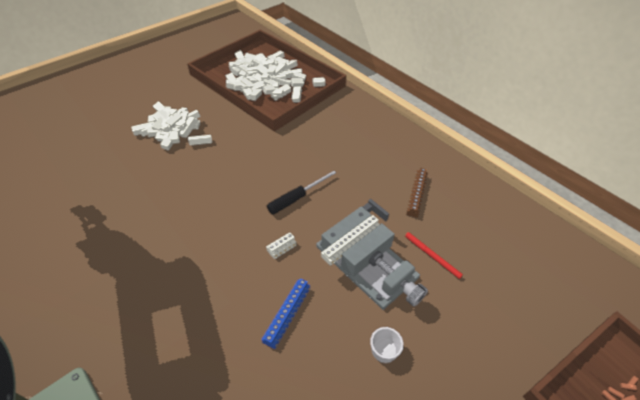

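View pics/wrist0.png

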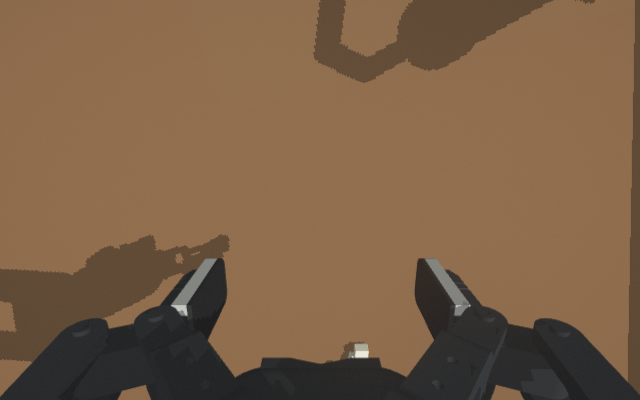

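```bash
cat >> h.py <<'E'
def load(fn): return np.load('pics/'+fn,allow_pickle=True).item()
def ray(f,uv,st=None):
    d=np.array([(uv[0]-f['cx'])/f['fx'],(uv[1]-f['cy'])/f['fy'],1.])
    if 'rvec' in f:
        R=cv2.Rodrigues(f['rvec'])[0]; return -R.T@f['tvec'], R.T@d
    from scipy.spatial.transform import Rotation as Ro
    R=Ro.from_quat(st['tool_rot']).as_matrix();T=f['T_tool_cam']
    return st['tcp_pos']+R@T[:3,3], R@T[:3,:3]@d
def plane(f,uv,z,st=None):
    o,d=ray(f,uv,st); return o+d*(z-o[2])/d[2]
def tri(*rs):
    A=0;b=0
    for o,d in rs:
        d=d/np.linalg.norm(d);P=np.eye(3)-np.outer(d,d);A=A+P;b=b+P@o
    return np.linalg.solve(A,b)
def proj(f,p,st=None):
    if 'rvec' in f: c=cv2.Rodrigues(f['rvec'])[0]@p+f['tvec']
    else:
        from scipy.spatial.transform import Rotation as Ro
        R=Ro.from_quat(st['tool_rot']).as_matrix();T=f['T_tool_cam']
        c=T[:3,:3].T@(R.T@(np.array(p)-st['tcp_pos'])-T[:3,3])
    return np.array([c[0]/c[2]*f['fx']+f['cx'],c[1]/c[2]*f['fy']+f['cy']])
def crop(f,fn,x0,y0,x1,y1,s):
    im=f['frame'][y0:y1,x0:x1,::-1]; cv2.imwrite('pics/'+fn,cv2.resize(im,None,fx=s,fy=s,interpolation=cv2.INTER_CUBIC))
E
python3 - <<'E'
from h import *
a=load('scene0.npy');b=load('side0.npy')
crop(a,'sceneC.png',170,120,370,260,4)
crop(b,'sideC.png',250,180,450,320,4)
E
```

```text
(no output)
```

View pics/sceneC.png

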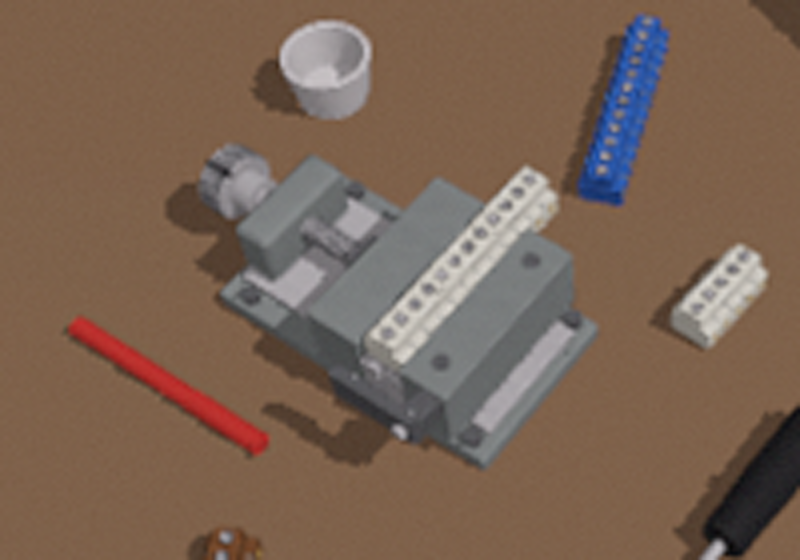

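View pics/sideC.png

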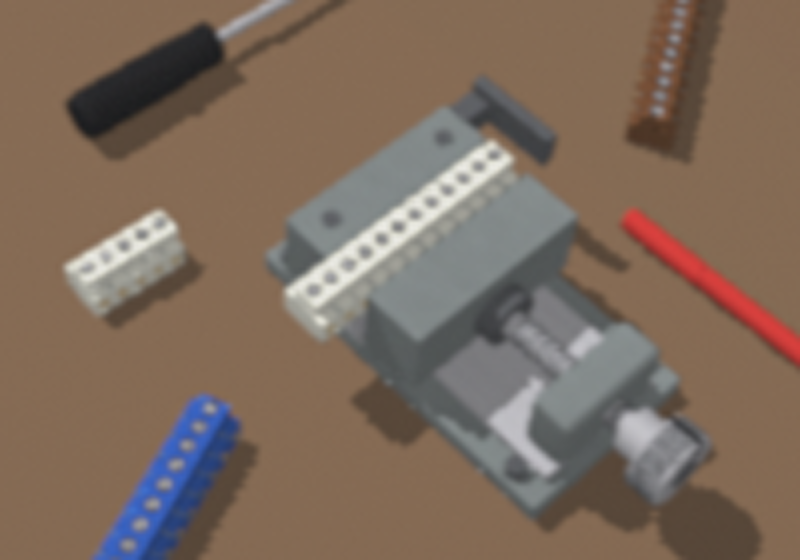

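Run:
```python
from h import *
a=load('scene0.npy');b=load('side0.npy')
A=lambda u,v:(170+u/4,120+v/4)
B=lambda u,v:(250+u/4,180+v/4)
pts={'fix_near':(A(572,260),B(290,222),.058),'mov_near':(A(437,180),B(415,340),.058),'mov_far':(A(312,315),B(577,215),.058),'fix_far':(A(447,412),B(447,110),.058),
'strip_near':(A(530,170),B(315,305),.066),'strip_far':(A(385,355),B(505,155),.066),'pot':(A(326,60),B(547,655),.032)}
np.set_printoptions(precision=4,suppress=True)
for k,(p,q,z) in pts.items():
    print(k,plane(a,p,z),plane(b,q,z),tri(ray(a,p),ray(b,q)))
```

```text
fix_near [0.5097 0.0193 0.058 ] [0.508  0.0137 0.058 ] [0.5088 0.0167 0.0545]
mov_near [ 0.5094 -0.0648  0.058 ] [ 0.508  -0.0652  0.058 ] [ 0.5087 -0.0651  0.0571]
mov_far [ 0.6063 -0.0618  0.058 ] [ 0.607  -0.0657  0.058 ] [ 0.6067 -0.064   0.0565]
fix_far [0.6102 0.0232 0.058 ] [0.6054 0.0143 0.058 ] [0.6086 0.019  0.0512]
strip_near [ 0.4823 -0.0265  0.066 ] [ 0.4841 -0.029   0.066 ] [ 0.4832 -0.0277  0.0657]
strip_far [ 0.6064 -0.0153  0.066 ] [ 0.6017 -0.0253  0.066 ] [ 0.6049 -0.0206  0.0588]
pot [ 0.4652 -0.1833  0.032 ] [ 0.462 -0.188  0.032] [ 0.4631 -0.1868  0.028 ]
```

```bash
python3 -m inch '[[0,0,0,-0.0395,1],[0,0,0,-0.0395,1],[-0.04,-0.068,0,-0.0015,1],[-0.04,-0.068,0,0,1],[-0.04,-0.068,0,0,1],[-0.04,-0.068,0,0,1],[-0.04,-0.068,0,0,1],[-0.04,-0.068,0,0,1]]' 20; python3 -m inch '[[-0.04,-0.068,0,0,1],[-0.04,-0.068,0,0,1],[-0.04,-0.068,0,0,1],[-0.04,-0.068,0,0,1],[-0.04,-0.068,0,0,1],[-0.04,-0.068,0,0,1],[-0.04,-0.068,0,0,1],[-0.04,-0.068,0,0,1]]'
```

```text
time_s: 0.82
tcp_pos: [0.2643, 0.3506, 0.256]
tool_rot: [0.0, 1.0, -0.0, -0.0]
contact_force: [1.4, 0.1, 0.3]
finger_gap: 0.0001
time_s: 1.48
tcp_pos: [0.4241, 0.0783, 0.2562]
tool_rot: [0.001, 1.0, 0.0, 0.0]
contact_force: [1.1, 0.4, 1.4]
finger_gap: -0.0005
```

```bash
python3 -m inch '[[-0.038,-0.062,0,0,1],[-0.038,-0.062,0,0,1],[-0.038,-0.062,0,0,1],[-0.038,-0.062,0,0,1],[-0.038,-0.062,0,0,1],[-0.038,-0.062,0,0,1],[-0.02,-0.03,0,0,1],[0,0,0,0,1]]'
python3 - <<'E'
from h import *
s=monitor.get_state();print(s['tcp_pos'],s['tool_rot'],s['contact_force'])
f=snap('wrist','w1.png'); np.save('pics/w1s.npy',s,allow_pickle=True)
E
```

```text
time_s: 2.15
tcp_pos: [0.549, -0.1246, 0.2557]
tool_rot: [0.002, 1.0, -0.001, 0.0]
contact_force: [0.2, 0.6, 0.1]
finger_gap: 0.0001
[ 0.54904182 -0.12457451  0.2557183 ] [ 2.45565780e-03  9.99996755e-01 -6.40716073e-04  2.21432959e-04] [0.23360012 0.61508601 0.11377995]
```

View pics/w1.png

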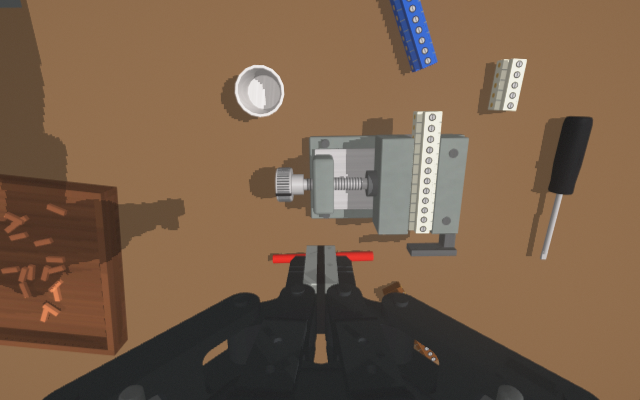

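Run:
```python
from h import *
f=load('w1.npy')
crop(f,'w1a.png',260,100,480,265,3.6)
crop(f,'w1b.png',265,155,325,215,9)
```

```text
(no output)
```

View pics/w1a.png

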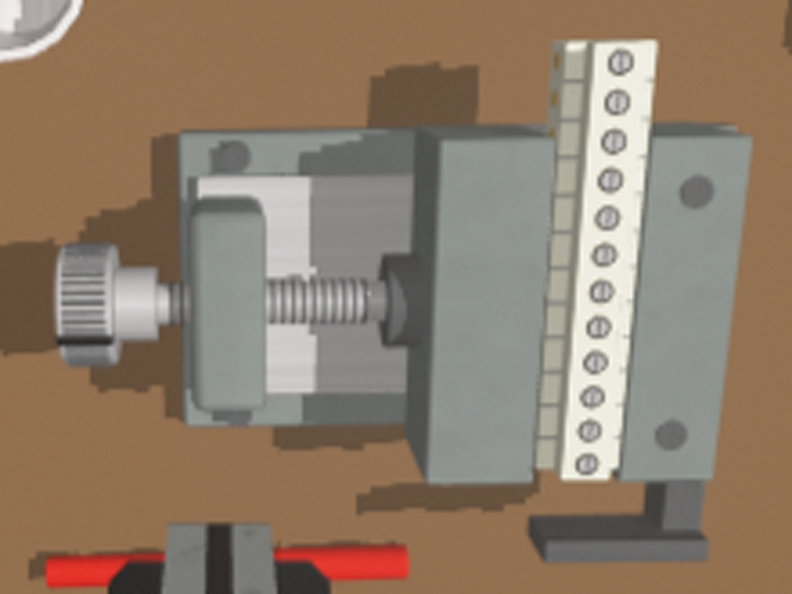

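View pics/w1b.png

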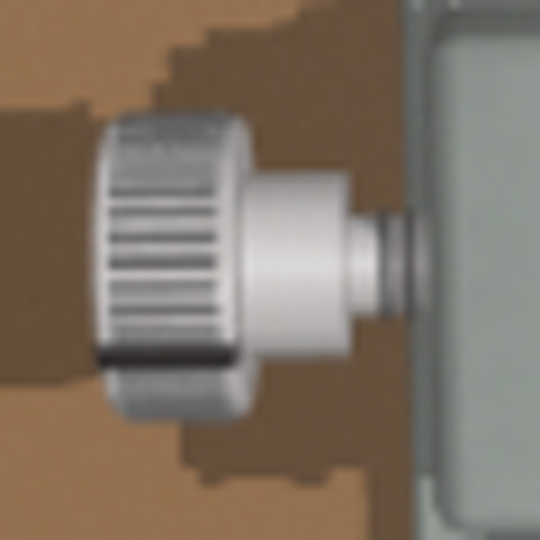

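Run:
```python
from h import *
np.set_printoptions(precision=4,suppress=True)
f=load('w1.npy');s=load('w1s.npy')
C=lambda u,v:(260+u/3.6,100+v/3.6)
for n,u,v,z in [('mov_near',440,140,.058),('mov_inner_near',555,140,.058),('fix_near',750,138,.058),('fix_far',713,480,.058),('mov_far',430,482,.058),('mov_in_far',531,482,.058),('strip nearL',590,42,.066),('strip nearR',657,42,.066),('strip farR',612,480,.066),('strip farL',561,480,.066),('stopL',530,517,.065),('stopR',708,540,.065),('stopface',650,540,.065),('lugL',192,300,.051),('lugR',265,300,.051)]:
    print(n,plane(f,C(u,v),z,s)*1e3)
D=lambda u,v:(265+u/9,155+v/9)
for n,u,v,z in [('wheel top edge',170,115,.034),('wheel bottom',185,420,.034),('wheel L',93,260,.05),('wheelR',245,260,.05),('hub t',295,170,.034),('hub b',295,357,.034),('groove',172,355,.05)]:
    print(n,plane(f,D(u,v),z,s)*1e3)
print(ray(f,D(172,355),s))
```

```text
mov_near [508.3654 -64.669   58.    ]
mov_inner_near [508.5689 -33.9778  58.    ]
fix_near [508.3866  17.9824  58.    ]
fix_far [606.7707  19.7145  58.    ]
mov_far [606.8804 -62.7333  58.    ]
mov_in_far [607.066  -33.2767  58.    ]
strip nearL [483.1781 -29.2858  66.    ]
strip nearR [483.2923 -12.2762  66.    ]
strip farR [603.2327 -12.6046  66.    ]
strip farL [603.1414 -27.0904  66.    ]
stopL [614.9988 -34.7849  65.    ]
stopR [622.5835  17.295   65.    ]
stopface [622.4788   0.4972  65.    ]
lugL [ 553.5646 -131.6283   51.    ]
lugR [ 553.6991 -110.8793   51.    ]
wheel top edge [ 540.5514 -163.1022   34.    ]
wheel bottom [ 578.1972 -162.7727   34.    ]
wheel L [ 554.1436 -170.6927   50.    ]
wheelR [ 554.256  -153.3441   50.    ]
hub t [ 547.2605 -148.5311   34.    ]
hub b [ 570.3126 -149.1583   34.    ]
groove [ 565.4618 -162.1215   50.    ]
(array([ 0.4745, -0.1236,  0.3732]), array([ 0.2709, -0.1148, -0.9625]))
```

```bash
python3 -m inch '[[-0.014,-0.028,0.06,0,1],[-0.014,-0.028,0.06,0,1],[-0.014,-0.029,0.06,0,1],[0,0,0.06,0,1],[0,0,0.06,0,1],[0,0,0.035,0,1],[0,0,0,0,1]]'
```

```text
time_s: 2.78
tcp_pos: [0.5639, -0.1601, 0.0834]
tool_rot: [-0.0, 1.0, 0.003, -0.005]
contact_force: [-1.3, 0.2, -0.6]
finger_gap: -0.0
```

```bash
python3 -m inch '[[0,0,0,0,1]]';python3 -m inch '[[-0.01,-0.012,0.004,0,1],[0,0,0,0,1]]'
```

```text
time_s: 2.87
tcp_pos: [0.5672, -0.1617, 0.0878]
tool_rot: [-0.0, 1.0, 0.001, -0.002]
contact_force: [-0.8, -0.3, 0.2]
finger_gap: 0.0001
time_s: 3.03
tcp_pos: [0.576, -0.1706, 0.0893]
tool_rot: [0.0, 1.0, -0.001, 0.003]
contact_force: [0.2, 0.2, 0.6]
finger_gap: -0.0
```

```bash
python3 -m inch '[[0,0,0,0,1],[0,0,0,0,1]]';python3 -m inch '[[0,0,0,0,1],[0,0,0,0,1],[0,0,0,0,1]]'
```

```text
time_s: 3.2
tcp_pos: [0.5747, -0.1699, 0.0885]
tool_rot: [0.0, 1.0, -0.001, 0.001]
contact_force: [0.1, 0.6, -0.6]
finger_gap: -0.0001
time_s: 3.45
tcp_pos: [0.5736, -0.1694, 0.087]
tool_rot: [0.0, 1.0, -0.0, 0.0]
contact_force: [-0.6, 1.2, -0.9]
finger_gap: -0.0
```

```bash
python3 -m inch '[[0,0.002,0.008,0,1],[0,0,0.008,0,1],[0,0,0,0,1],[0,0,0,0,1]]'; python3 -m inch '[[0,0,0.002,0,1],[0,0,0,0,1]]'; python3 -m inch '[[0,0,0.002,0,1],[0,0,0,0,1]]'
python3 - <<'E'
from h import *
s=monitor.get_state();print(s['tcp_pos'],s['contact_force'])
f=snap('side','s2.png');crop(f,'s2c.png',340,200,480,340,4)
E
```

```text
time_s: 3.78
tcp_pos: [0.573, -0.1681, 0.078]
tool_rot: [0.0, 1.0, 0.0, -0.001]
contact_force: [0.3, 1.1, -0.4]
finger_gap: 0.0
time_s: 3.95
tcp_pos: [0.5735, -0.1684, 0.0776]
tool_rot: [0.0, 1.0, 0.0, -0.0]
contact_force: [-1.3, 0.1, -0.7]
finger_gap: -0.0003
time_s: 4.12
tcp_pos: [0.5736, -0.1684, 0.0767]
tool_rot: [0.0, 1.0, 0.0, -0.0]
contact_force: [-0.5, -0.5, -0.3]
finger_gap: -0.0001
[ 0.57355448 -0.16839394  0.0766708 ] [-0.52181855 -0.48521895 -0.33559764]
```

View pics/s2c.png

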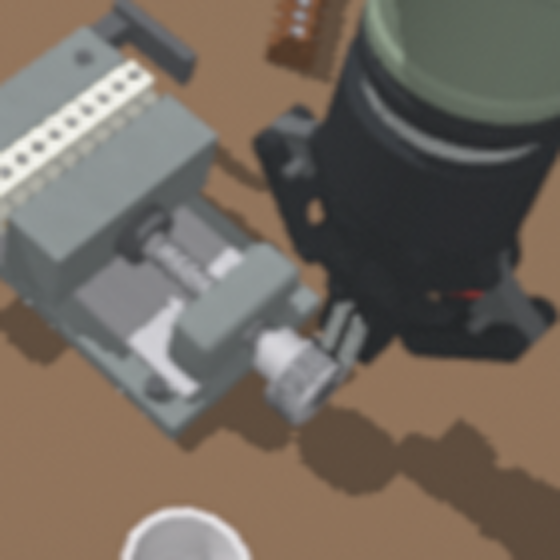

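```bash
python3 -m inch '[[0.006,0,0.003,0,1],[0,0,0,0,1]]'; python3 -m inch '[[0.01,0,0,0,1],[0,0,0,0,1]]'; python3 -m inch '[[0.01,0,0,0,1],[0,0,0,0,1]]'; python3 -m inch '[[0.01,0,0,0,1],[0,0,0,0,1]]'
```

```text
time_s: 4.33
tcp_pos: [0.5714, -0.1687, 0.0761]
tool_rot: [0.001, 1.0, -0.0, 0.001]
contact_force: [1.0, 0.9, 2.4]
finger_gap: -0.0004
time_s: 4.5
tcp_pos: [0.5665, -0.169, 0.0768]
tool_rot: [0.0, 1.0, -0.001, 0.002]
contact_force: [1.7, 0.0, 6.3]
finger_gap: -0.0001
time_s: 4.67
tcp_pos: [0.5609, -0.1691, 0.0768]
tool_rot: [0.0, 1.0, -0.001, 0.001]
contact_force: [-0.0, -0.0, 6.8]
finger_gap: 0.0003
time_s: 4.83
tcp_pos: [0.5558, -0.1693, 0.0768]
tool_rot: [0.0, 1.0, -0.001, 0.001]
contact_force: [-0.4, -1.1, 7.6]
finger_gap: -0.0001
```

```bash
cat >> h.py <<'E'
def wl(fn):
    s=monitor.get_state();f=grab_frame('wrist');np.save('pics/'+fn+'.npy',f,allow_pickle=True);np.save('pics/'+fn+'s.npy',s,allow_pickle=True)
    p=proj(f,[.56,-.165,.05],s);x,y=p.astype(int)
    print(s['time_s'],s['tcp_pos'],s['contact_force'],p)
    x0,y0=max(0,min(x-90,460)),max(0,min(y-100,240))
    crop(f,fn+'.png',x0,y0,x0+180,y0+160,3.5);print('crop origin',x0,y0)
E
python3 - <<'E'
from h import *
wl('w2')
E
```

```text
4.8333 [ 0.55576417 -0.16926605  0.07677495] [-0.43501143 -1.08374265  7.55043124] [328.27033252 268.02990754]
crop origin 238 168
```

View pics/w2.png

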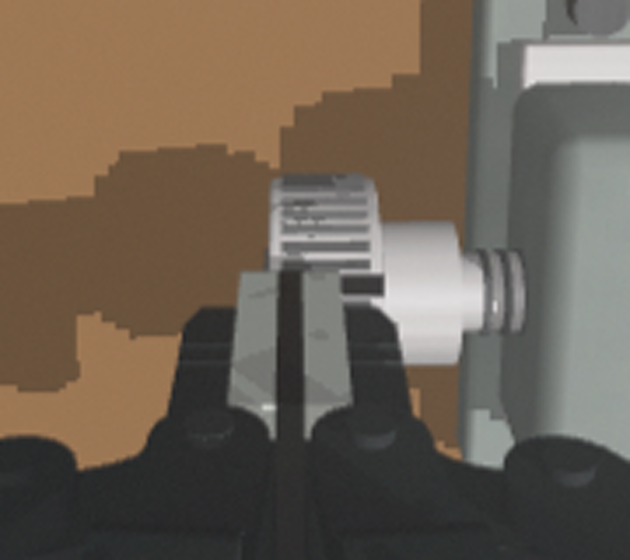

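```bash
cat >> h.py <<'E'
def ang(fn,u,v,s=3.5,org=None,wx=.560):
    f=load(fn+'.npy');st=load(fn+'s.npy')
    o,d=ray(f,(org[0]+u/s,org[1]+v/s),st)
    # intersect with cylinder axis y at (wx,.034) r .018
    a=d[0]**2+d[2]**2;b=2*(d[0]*(o[0]-wx)+d[2]*(o[2]-.034));c=(o[0]-wx)**2+(o[2]-.034)**2-.018**2
    disc=b*b-4*a*c
    t=(-b-np.sqrt(max(disc,0)))/2/a;p=o+t*d
    return np.degrees(np.arctan2(p[0]-wx,p[2]-.034)),p,disc>0
E
python3 - <<'E'
from h import *
print(ang('w1',172,355,9,(265,155)))
print(ang('w1',172,115,9,(265,155)),ang('w1',185,420,9,(265,155)))
print(ang('w2',362,285,3.5,(238,168)))
print(ang('w2',330,178,3.5,(238,168)))
E
```

```text
(np.float64(16.482842186724454), array([ 0.56510711, -0.16197114,  0.05126029]), np.True_)
(np.float64(-101.02150124903181), array([ 0.54126374, -0.16328906,  0.03035074]), np.False_) (np.float64(58.18974621757275), array([ 0.57529637, -0.16167581,  0.04348794]), np.True_)
(np.float64(-32.70054492296155), array([ 0.55027553, -0.15856473,  0.0491471 ]), np.True_)
(np.float64(-110.17378087146507), array([ 0.54225643, -0.16239418,  0.02748085]), np.False_)
```

```bash
python3 -m inch '[[0.012,0,0,0,1],[0,0,0,0,1]]';  python3 -m inch '[[0,0,-0.012,0,1],[-0.023,0,0,0,1],[-0.023,0,0,0,1],[0,0,0.012,0,1],[0,0,0,0,1],[0,0,0,0,1]]'
python3 - <<'E'
from h import *
wl('w3')
E
```

```text
time_s: 5.05
tcp_pos: [0.5493, -0.1694, 0.0765]
tool_rot: [0.0, 1.0, -0.001, 0.001]
contact_force: [0.3, -1.0, 6.6]
finger_gap: 0.0003
time_s: 5.55
tcp_pos: [0.5729, -0.1686, 0.0755]
tool_rot: [0.0, 1.0, -0.0, 0.001]
contact_force: [2.7, -0.3, 2.9]
finger_gap: -0.0
5.55 [ 0.57291029 -0.16860425  0.07546736] [ 2.74868662 -0.33479843  2.93823532] [327.03221938 237.27228546]
crop origin 237 137
```

View pics/w3.png

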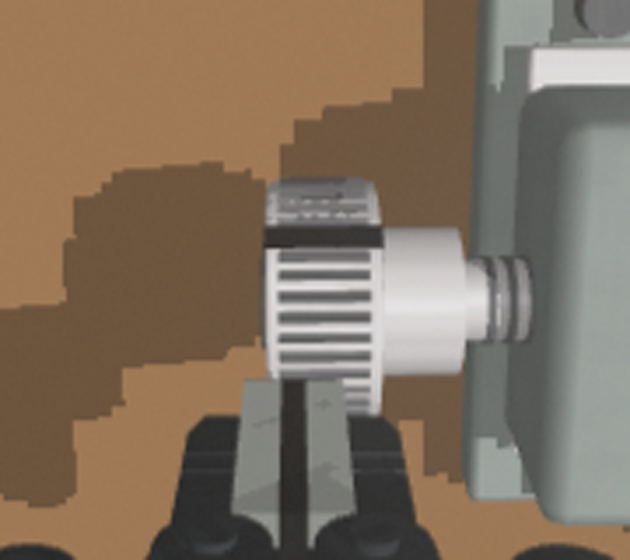

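```bash
python3 -m inch '[[0.012,0,0,0,1],[0.012,0,0,0,1],[0.012,0,0,0,1],[0.01,0,0,0,1],[0,0,0,0,1]]';  python3 -m inch '[[0,0,-0.012,0,1],[-0.023,0,0,0,1],[-0.023,0,0,0,1],[0,0,0.012,0,1],[0,0,0,0,1],[0,0,0,0,1]]'
python3 - <<'E'
from h import *
print(ang('w3',322,237,3.5,(237,137)))
wl('w4')
E
```

```text
time_s: 6.02
tcp_pos: [0.5488, -0.1694, 0.0765]
tool_rot: [0.0, 1.0, -0.001, 0.0]
contact_force: [0.2, -1.7, 8.0]
finger_gap: 0.0003
time_s: 6.52
tcp_pos: [0.5729, -0.1685, 0.0754]
tool_rot: [0.0, 1.0, -0.0, 0.001]
contact_force: [3.5, 0.6, 3.0]
finger_gap: -0.0
(np.float64(-54.1560851983634), array([ 0.54540893, -0.16399766,  0.04454042]), np.True_)
6.5167 [ 0.57287941 -0.1684679   0.07542102] [3.45687856 0.55212857 2.97416521] [326.73757651 237.37397723]
crop origin 236 137
```

View pics/w4.png

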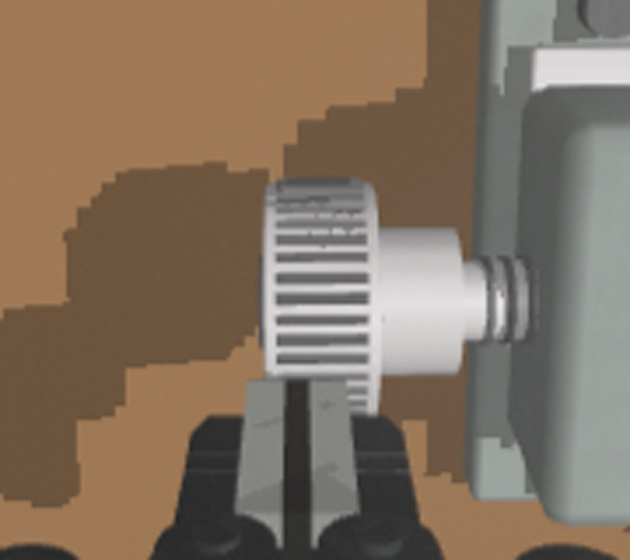

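```bash
for k in 1; do :; done; python3 -m inch '[[0.012,0,0,0,1],[0.012,0,0,0,1],[0.012,0,0,0,1],[0.01,0,0,0,1],[0,0,0,0,1]]';  python3 -m inch '[[0,0,-0.012,0,1],[-0.023,0,0,0,1],[-0.023,0,0,0,1],[0,0,0.012,0,1],[0,0,0,0,1],[0,0,0,0,1]]'; python3 -m inch '[[0.012,0,0,0,1],[0.012,0,0,0,1],[0.012,0,0,0,1],[0.01,0,0,0,1],[0,0,0,0,1]]';  python3 -m inch '[[0,0,-0.012,0,1],[-0.023,0,0,0,1],[-0.023,0,0,0,1],[0,0,0.012,0,1],[0,0,0,0,1],[0,0,0,0,1]]'
python3 - <<'E'
from h import *
wl('w5')
E
```

```text
time_s: 6.98
tcp_pos: [0.5488, -0.1692, 0.0764]
tool_rot: [0.0, 1.0, -0.001, 0.0]
contact_force: [-1.4, -1.6, 8.0]
finger_gap: -0.0005
time_s: 7.48
tcp_pos: [0.5729, -0.1684, 0.0754]
tool_rot: [0.0, 1.0, -0.0, 0.001]
contact_force: [3.7, 0.1, 4.0]
finger_gap: 0.0002
time_s: 7.9
tcp_pos: [0.5489, -0.1692, 0.0765]
tool_rot: [0.0, 1.0, -0.001, 0.0]
contact_force: [-0.7, -2.0, 9.0]
finger_gap: -0.0003
time_s: 8.4
tcp_pos: [0.573, -0.1685, 0.0754]
tool_rot: [0.0, 1.0, -0.0, 0.001]
contact_force: [3.3, 0.2, 3.2]
finger_gap: 0.0002
8.4 [ 0.57297808 -0.16848052  0.07540879] [3.33356427 0.20848691 3.21195663] [326.76809663 237.18559987]
crop origin 236 137
```

View pics/w5.png

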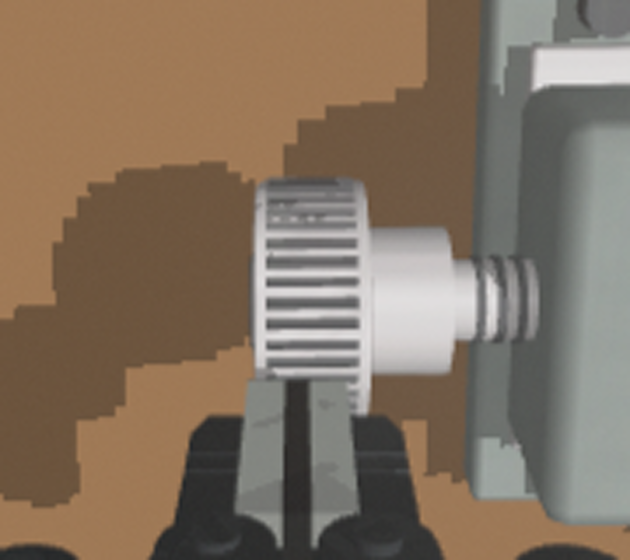

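```bash
python3 -m inch '[[0.012,0,0,0,1],[0.012,0,0,0,1],[0.012,0,0,0,1],[0.01,0,0,0,1],[0,0,0,0,1]]';  python3 -m inch '[[0,0,-0.012,0,1],[-0.023,0,0,0,1],[-0.023,0,0,0,1],[0,0,0.012,0,1],[0,0,0,0,1],[0,0,0,0,1]]'
python3 - <<'E'
from h import *
wl('w6')
E
```

```text
time_s: 8.87
tcp_pos: [0.5489, -0.1693, 0.0765]
tool_rot: [0.0, 1.0, -0.001, 0.0]
contact_force: [-0.5, -1.7, 9.1]
finger_gap: 0.0003
time_s: 9.37
tcp_pos: [0.573, -0.1685, 0.0754]
tool_rot: [0.0, 1.0, -0.0, 0.001]
contact_force: [3.5, -0.8, 4.0]
finger_gap: 0.0005
9.3667 [ 0.57301868 -0.16845169  0.07541626] [ 3.4614643  -0.78446272  4.01310176] [326.7061332  237.09953966]
crop origin 236 137
```

View pics/w6.png

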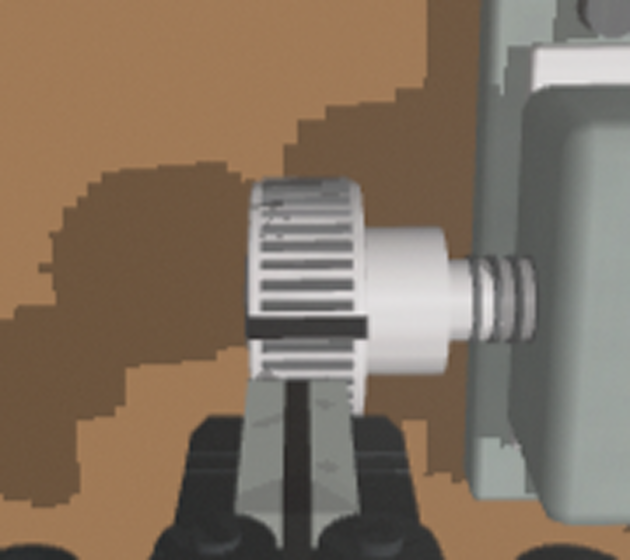

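Run:
```python
from h import *
print(ang('w6',307,327,3.5,(236,137)))
```

```text
(np.float64(-13.031824040743668), array([ 0.55594114, -0.16644606,  0.05153641]), np.True_)
```

```bash
python3 -m inch '[[0.012,0,0,0,1],[0.012,0,0,0,1],[0.012,0,0,0,1],[0.01,0,0,0,1],[0,0,0,0,1]]';  python3 -m inch '[[0,0,-0.012,0,1],[-0.023,0,0,0,1],[-0.023,0,0,0,1],[0,0,0.012,0,1],[0,0,0,0,1],[0,0,0,0,1]]'; python3 -m inch '[[0.012,0,0,0,1],[0.012,0,0,0,1],[0.012,0,0,0,1],[0.01,0,0,0,1],[0,0,0,0,1]]';  python3 -m inch '[[0,0,-0.012,0,1],[-0.023,0,0,0,1],[-0.023,0,0,0,1],[0,0,0.012,0,1],[0,0,0,0,1],[0,0,0,0,1]]'
python3 - <<'E'
from h import *
wl('w7')
E
```

```text
time_s: 9.83
tcp_pos: [0.549, -0.1693, 0.0765]
tool_rot: [0.0, 1.0, -0.001, 0.0]
contact_force: [-1.4, -1.7, 9.4]
finger_gap: -0.0001
time_s: 10.33
tcp_pos: [0.573, -0.1685, 0.0754]
tool_rot: [0.0, 1.0, -0.0, 0.001]
contact_force: [3.1, 0.0, 3.9]
finger_gap: 0.0002
time_s: 10.75
tcp_pos: [0.549, -0.1693, 0.0765]
tool_rot: [0.0, 1.0, -0.001, 0.0]
contact_force: [-0.6, -1.4, 9.8]
finger_gap: 0.0
time_s: 11.25
tcp_pos: [0.573, -0.1685, 0.0754]
tool_rot: [0.0, 1.0, -0.0, 0.001]
contact_force: [3.1, 0.1, 4.2]
finger_gap: 0.0001
11.25 [ 0.57304145 -0.16848624  0.07541962] [3.05060918 0.13146609 4.15011419] [326.78007016 237.04582124]
crop origin 236 137
```

View pics/w7.png

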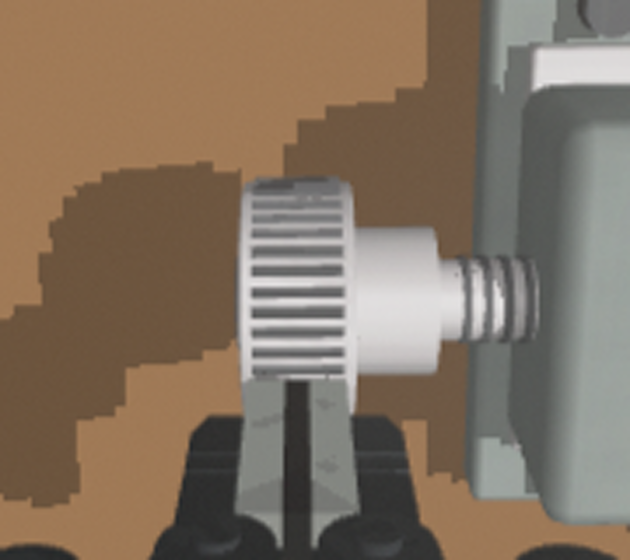

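```bash
python3 -m inch '[[0.012,0,0,0,1],[0.012,0,0,0,1],[0.012,0,0,0,1],[0.01,0,0,0,1],[0,0,0,0,1]]';  python3 -m inch '[[0,0,-0.012,0,1],[-0.023,0,0,0,1],[-0.023,0,0,0,1],[0,0,0.012,0,1],[0,0,0,0,1],[0,0,0,0,1]]'; python3 -m inch '[[0.012,0,0,0,1],[0.01,0,0,0,1],[0.01,0,0,0,1],[0,0,0,0,1]]';  python3 -m inch '[[0,0,-0.012,0,1],[-0.017,0,0,0,1],[-0.025,0,0,0,1],[-0.03,0,0,0,1],[0,0,0,0,1],[0,0,0,0,1]]'
python3 - <<'E'
from h import *
wl('w8')
E
```

```text
time_s: 11.72
tcp_pos: [0.549, -0.1693, 0.0765]
tool_rot: [0.0, 1.0, -0.001, 0.0]
contact_force: [-0.9, -2.1, 8.5]
finger_gap: -0.0
time_s: 12.22
tcp_pos: [0.573, -0.1685, 0.0754]
tool_rot: [0.0, 1.0, -0.0, 0.001]
contact_force: [4.1, -0.2, 3.6]
finger_gap: 0.0004
time_s: 12.55
tcp_pos: [0.5565, -0.1691, 0.0768]
tool_rot: [0.0, 1.0, -0.001, 0.001]
contact_force: [0.9, -0.5, 9.9]
finger_gap: -0.0001
time_s: 13.05
tcp_pos: [0.5919, -0.1679, 0.08]
tool_rot: [0.0, 1.0, 0.0, -0.001]
contact_force: [0.2, -0.2, 0.2]
finger_gap: -0.0001
13.05 [ 0.5918531  -0.16791217  0.07995629] [ 0.19178683 -0.20080964  0.21635802] [325.45987378 196.77697339]
crop origin 235 96
```

View pics/w8.png

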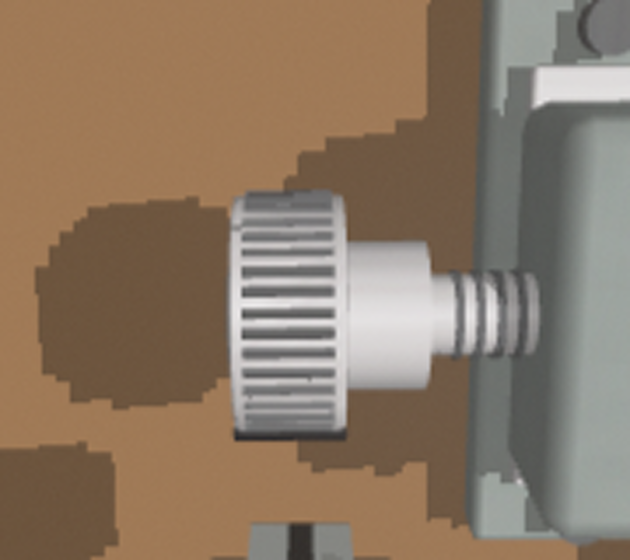

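Run:
```python
from h import *
for v in (432,435,438): print(ang('w8',290,v,3.5,(235,96)))
```

```text
(np.float64(44.133797609407964), array([ 0.57253405, -0.16868156,  0.04691888]), np.True_)
(np.float64(47.43976290155532), array([ 0.5732582 , -0.16868934,  0.04617457]), np.True_)
(np.float64(51.34589626794801), array([ 0.57405676, -0.1686986 ,  0.04524311]), np.True_)
```

```bash
python3 -m inch '[[0.02,0,0,0,1],[0.02,0,0,0,1],[0,0,0,0,1],[0,0,0.012,0,1],[0,0,0,0,1],[0.005,0,0,0,1],[0.004,0,0,0,1],[0,0,0,0,1]]';  python3 -m inch '[[0,0,-0.012,0,1],[-0.017,0,0,0,1],[-0.025,0,0,0,1],[-0.03,0,0,0,1],[0,0,0,0,1],[0,0,0,0,1]]'
python3 - <<'E'
from h import *
wl('w9')
E
```

```text
time_s: 13.77
tcp_pos: [0.5695, -0.1687, 0.0765]
tool_rot: [0.0, 1.0, -0.0, 0.002]
contact_force: [2.3, 0.9, 4.8]
finger_gap: -0.0
time_s: 14.27
tcp_pos: [0.604, -0.1683, 0.0806]
tool_rot: [0.0, 1.0, 0.0, -0.001]
contact_force: [-0.9, 0.1, 0.2]
finger_gap: 0.0
14.2667 [ 0.6039881  -0.16829988  0.0806353 ] [-0.93307793  0.12883564  0.18914575] [326.38201808 171.26444185]
crop origin 236 71
```

View pics/w9.png

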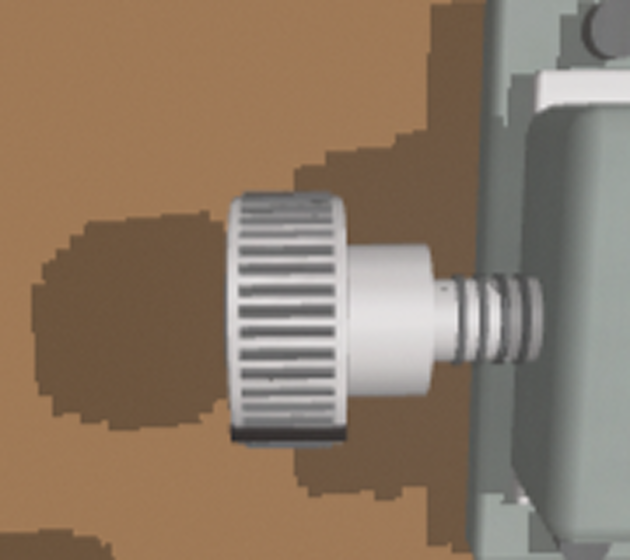

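Run:
```python
from h import *
for v in (431,434,437): print(ang('w9',290,v,3.5,(236,71)))
```

```text
(np.float64(40.50708919821007), array([ 0.57169176, -0.16855319,  0.04768586]), np.True_)
(np.float64(42.957217061388484), array([ 0.57226614, -0.16855727,  0.04717353]), np.True_)
(np.float64(45.61786147911946), array([ 0.57286443, -0.16856173,  0.04658993]), np.True_)
```

```bash
python3 -m inch '[[0.033,0,0,0,1],[0.03,0,0,0,1],[0,0,0,0,1],[0,0,0.012,0,1],[0,0,0,0,1],[0.006,0,0,0,1],[0.007,0,0,0,1],[0,0,0,0,1]]';  python3 -m inch '[[0,0,-0.012,0,1],[-0.017,0,0,0,1],[-0.025,0,0,0,1],[-0.03,0,0,0,1],[0,0,0,0,1],[0,0,0,0,1]]'
python3 - <<'E'
from h import *
wl('w10')
E
```

```text
time_s: 14.98
tcp_pos: [0.5677, -0.1689, 0.0768]
tool_rot: [0.0, 1.0, -0.001, 0.002]
contact_force: [2.0, 1.6, 4.9]
finger_gap: -0.0002
time_s: 15.48
tcp_pos: [0.6021, -0.1683, 0.0807]
tool_rot: [0.0, 1.0, 0.0, -0.001]
contact_force: [0.7, -0.8, 0.0]
finger_gap: -0.0001
15.4833 [ 0.60212883 -0.16826385  0.08067827] [ 6.71746756e-01 -8.13867773e-01  6.36942369e-04] [326.30001571 175.15141841]
crop origin 236 75
```

View pics/w10.png

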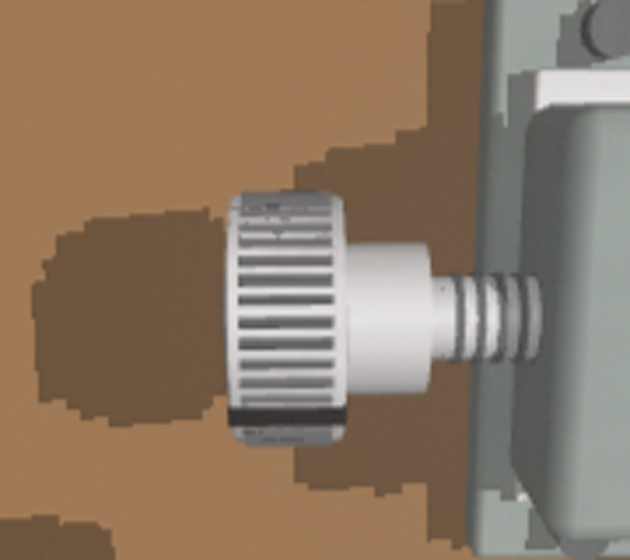

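Run:
```python
from h import *
for v in (412,415,418): print(ang('w10',290,v,3.5,(236,75)))
```

```text
(np.float64(28.331373288030566), array([ 0.56854226, -0.16850761,  0.04984392]), np.True_)
(np.float64(30.15735708860599), array([ 0.56904278, -0.16851046,  0.04956368]), np.True_)
(np.float64(32.055676485147885), array([ 0.56955338, -0.16851345,  0.04925559]), np.True_)
```

```bash
python3 -m inch '[[0,0,-0.08,0,1],[0,0,-0.08,0,1],[0.05,0.05,0,0,1],[0.05,0.05,0,0,1],[0.05,0.05,0,0,1],[0.05,0.05,0,0,1],[0.05,0.05,0,0,1],[0.05,0.05,0,0,1]]';  python3 -m inch '[[0,0,0,0,1],[0,0,0,0,1],[0,0,0,0,1],[0,0,0,0,1],[0,0,0,0,1]]'
python3 - <<'E'
from h import *
s=monitor.get_state();np.save('pics/w11s.npy',s,allow_pickle=True);f=snap('wrist','w11.png');print(s['tcp_pos'])
b=snap('side','s11.png');crop(b,'s11c.png',230,150,430,300,4)
E
```

```text
time_s: 16.2
tcp_pos: [0.4495, -0.0173, 0.1606]
tool_rot: [0.001, 1.0, 0.0, -0.001]
contact_force: [-0.2, 0.4, 0.6]
finger_gap: -0.0
time_s: 16.62
tcp_pos: [0.4532, -0.0192, 0.1616]
tool_rot: [0.001, 1.0, -0.0, 0.0]
contact_force: [-0.2, -0.4, 0.6]
finger_gap: -0.0003
[ 0.45320954 -0.01921554  0.16157977]
```

View pics/w11.png

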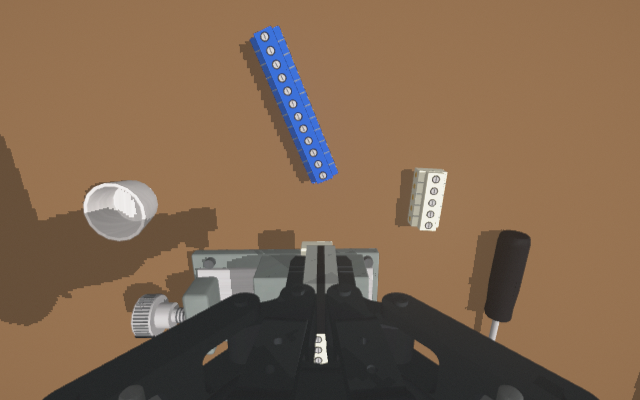

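View pics/s11c.png

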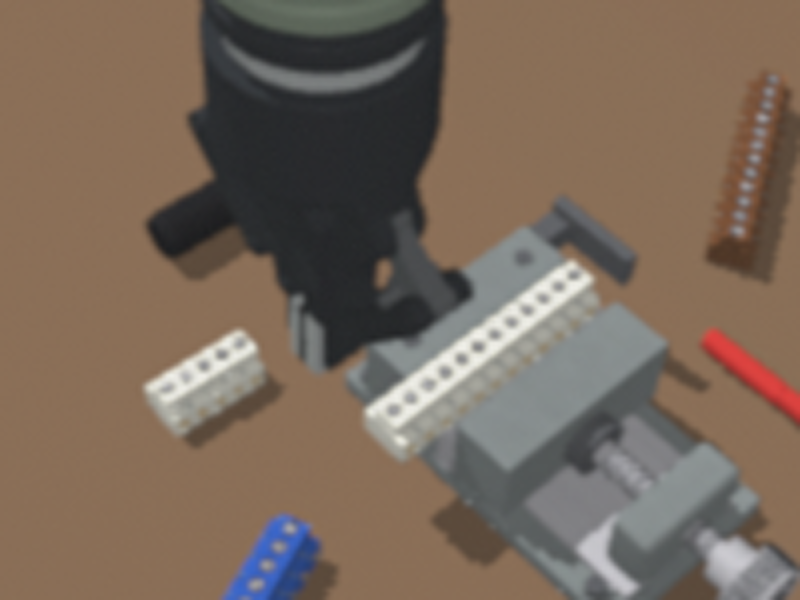

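```bash
python3 -m inch '[[0,-0.003,0.06,0,1],[0,0,0.06,0,1],[0,0,0.05,0,1],[0,0,0,0,1],[0,0,0,0,1],[0,0,0,0,1],[0,0,0,0,1]]'
python3 - <<'E'
from h import *
b=snap('side','s12.png');crop(b,'s12c.png',230,150,430,300,4)
E
```

```text
time_s: 17.3
tcp_pos: [0.4541, -0.0203, 0.0781]
tool_rot: [0.001, 1.0, -0.0, 0.002]
contact_force: [-0.0, 0.3, -0.7]
finger_gap: 0.0002
```

View pics/s12c.png

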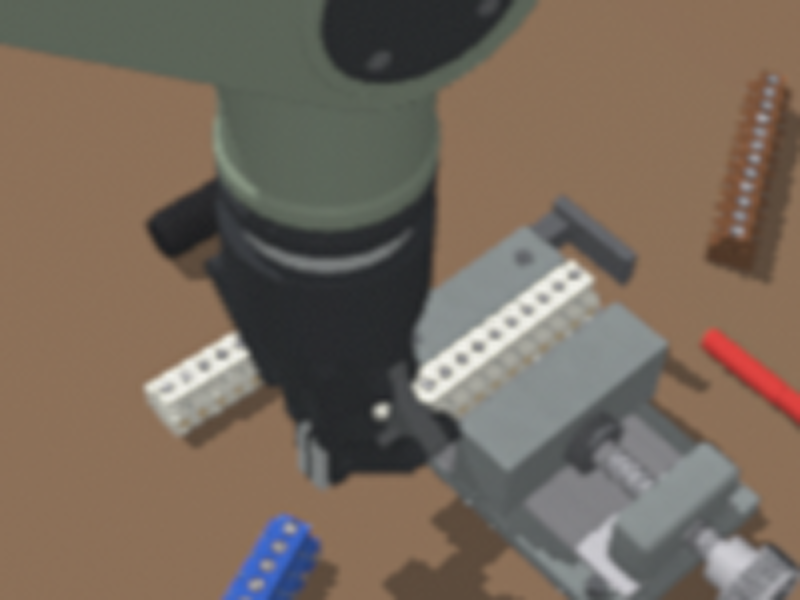

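```bash
python3 -m inch '[[-0.015,0,0,0,1],[-0.015,0,0,0,1],[0,0,0,0,1],[0,0,0,0,1]]';python3 -m inch '[[-0.006,0,0,0,1],[-0.006,0,0,0,1],[0,0,0,0,1]]';python3 -m inch '[[-0.006,0,0,0,1],[-0.006,0,0,0,1],[0,0,0,0,1]]'
python3 - <<'E'
from h import *
b=snap('scene','c13.png');crop(b,'c13c.png',200,130,360,250,5)
E
```

```text
time_s: 17.68
tcp_pos: [0.4684, -0.02, 0.0769]
tool_rot: [0.0, 1.0, -0.0, 0.001]
contact_force: [-0.5, -0.3, -0.2]
finger_gap: 0.0002
time_s: 17.93
tcp_pos: [0.4737, -0.0199, 0.0763]
tool_rot: [0.0, 1.0, -0.0, 0.0]
contact_force: [-0.1, -1.2, 0.4]
finger_gap: 0.0002
time_s: 18.18
tcp_pos: [0.4799, -0.0199, 0.0764]
tool_rot: [0.0, 1.0, -0.0, 0.0]
contact_force: [-0.9, 0.4, -0.6]
finger_gap: 0.0002
```

View pics/c13c.png

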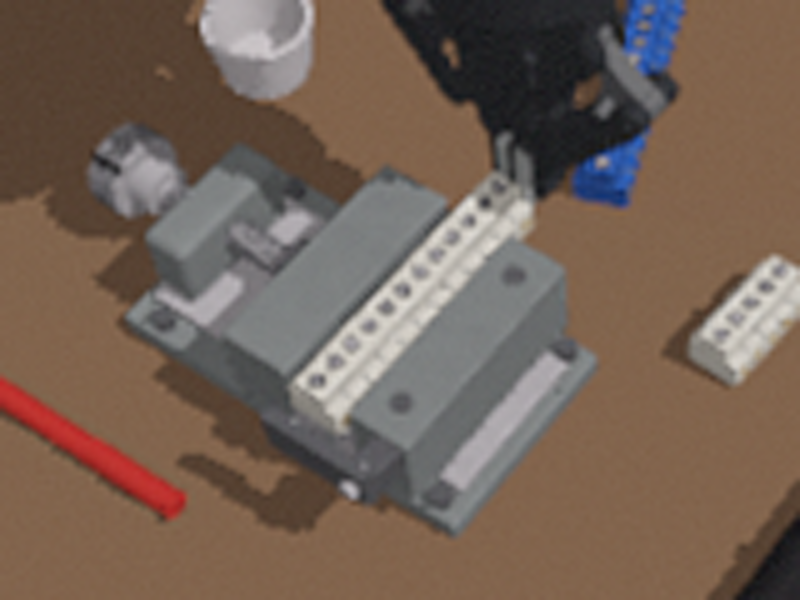

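```bash
python3 -m inch '[[-0.006,0,0,0,1],[-0.006,0,0,0,1],[0,0,0,0,1]]';python3 -m inch '[[-0.006,0,0,0,1],[0,0,0,0,1],[0,0,0,0,1]]';python3 -m inch '[[-0.004,0,0,0,1],[0,0,0,0,1],[0,0,0,0,1]]';python3 -m inch '[[-0.003,0,0,0,1],[0,0,0,0,1],[0,0,0,0,1]]'
python3 - <<'E'
from h import *
b=snap('scene','c14.png');crop(b,'c14c.png',200,130,360,250,5)
E
```

```text
time_s: 18.48
tcp_pos: [0.486, -0.0199, 0.0764]
tool_rot: [0.0, 1.0, -0.0, 0.0]
contact_force: [-0.4, -0.3, -0.3]
finger_gap: -0.0
time_s: 18.73
tcp_pos: [0.4885, -0.0198, 0.0764]
tool_rot: [0.0, 1.0, -0.0, 0.0]
contact_force: [1.0, 0.6, 0.1]
finger_gap: 0.0001
time_s: 18.98
tcp_pos: [0.4903, -0.0199, 0.0763]
tool_rot: [0.0, 1.0, -0.0, 0.0]
contact_force: [-0.7, 0.2, 0.6]
finger_gap: -0.0
time_s: 19.23
tcp_pos: [0.4912, -0.0198, 0.0761]
tool_rot: [0.0, 1.0, 0.0, -0.001]
contact_force: [-2.4, -0.3, 1.0]
finger_gap: -0.0002
```

View pics/c14c.png

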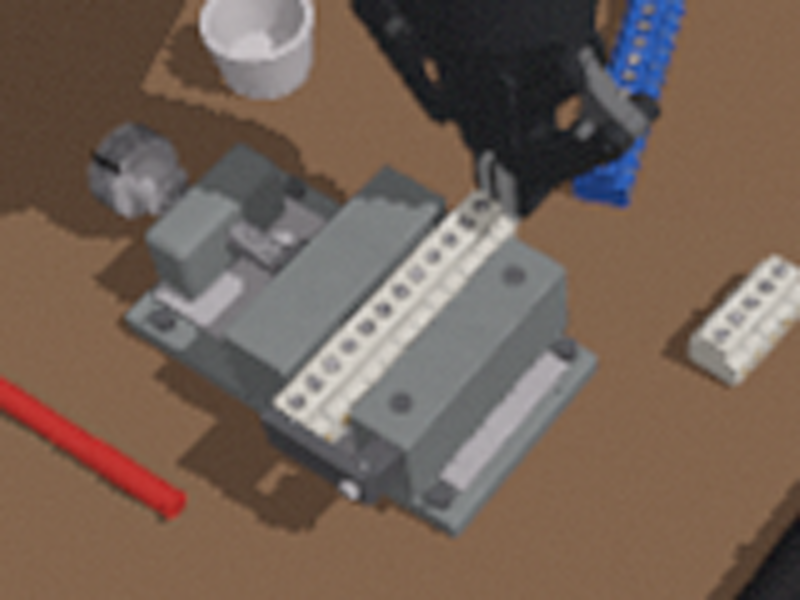

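Force is beginning to rise (−2.4 N) as the strip nears the plate; I'll press slightly more to confirm seating.

```bash
python3 -m inch '[[-0.002,0,0,0,1],[0,0,0,0,1],[0,0,0,0,1]]';python3 -m inch '[[-0.002,0,0,0,1],[0,0,0,0,1],[0,0,0,0,1]]';python3 -m inch '[[-0.002,0,0,0,1],[0,0,0,0,1],[0,0,0,0,1]]'
```

```text
time_s: 19.53
tcp_pos: [0.4913, -0.0198, 0.076]
tool_rot: [0.0, 1.0, 0.0, -0.002]
contact_force: [-4.5, -0.9, 3.9]
finger_gap: -0.0001
time_s: 19.78
tcp_pos: [0.4914, -0.0197, 0.0757]
tool_rot: [0.0, 1.0, 0.0, -0.003]
contact_force: [-7.2, -0.3, 4.9]
finger_gap: 0.0
time_s: 20.03
tcp_pos: [0.4915, -0.0196, 0.0755]
tool_rot: [0.0, 1.0, 0.0, -0.004]
contact_force: [-9.5, -1.3, 5.4]
finger_gap: 0.0001
```

```bash
python3 -m inch '[[0.01,0,0,0,1],[0.02,0,0,0,1],[0.04,0,0,0,1],[0,0,0,0,1],[0,0,-0.06,0,1],[0,0,-0.08,0,1],[0,0,-0.08,0,1],[0,0,-0.06,0,1]]';python3 -m inch '[[0.03,0,-0.03,0,1],[0,0,0,0,1],[0,0,0,0,1],[0,0,0,0,1],[0,0,0,0,1]]'
python3 - <<'E'
from h import *
for n in ['scene','side']:
    b=snap(n,n+'15.png')
    if n=='scene':crop(b,'c15.png',200,130,360,250,5)
    else: crop(b,'s15.png',250,150,450,300,4)
E
```

```text
time_s: 20.7
tcp_pos: [0.4613, -0.0201, 0.2199]
tool_rot: [0.001, 1.0, -0.0, 0.003]
contact_force: [1.1, 0.4, -0.3]
finger_gap: -0.0
time_s: 21.12
tcp_pos: [0.4442, -0.0196, 0.2297]
tool_rot: [0.0, 1.0, 0.0, -0.001]
contact_force: [0.2, -0.8, 0.6]
finger_gap: 0.0002
```

View pics/c15.png

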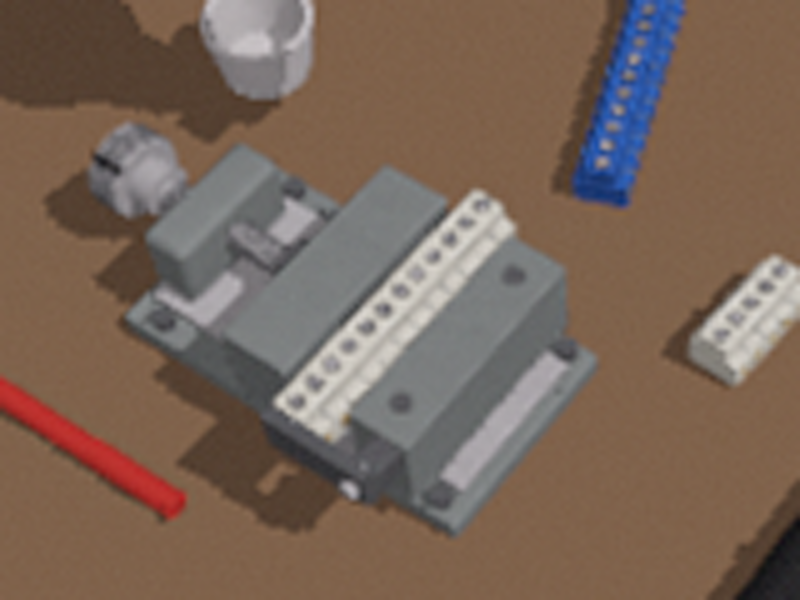

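View pics/s15.png

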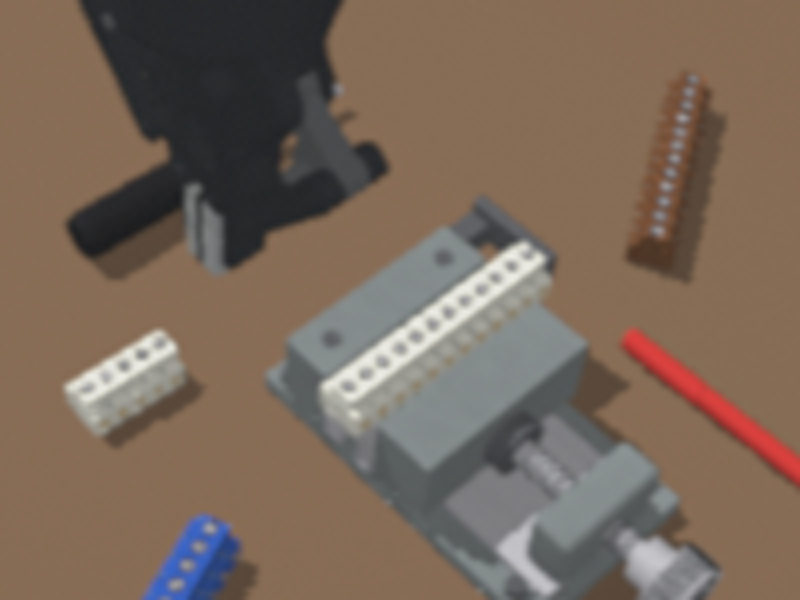

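Run:
```python
from h import *
a=load('scene15.npy');b=load('side15.npy')
A=lambda u,v:(200+u/5,130+v/5)
B=lambda u,v:(250+u/4,150+v/4)
print('near',tri(ray(a,A(480,190)),ray(b,B(328,388))),'far L',tri(ray(a,A(275,402)),ray(b,B(548,255))))
o=ray(a,A(108,160));print(plane(a,A(108,160),.05))
s=monitor.get_state();print(s['time_s'],s['contact_force'],np.abs(s['joint_vel']).max())
print(order.close_job())
```

```text
near [ 0.5008198  -0.0236004   0.07062799] far L [ 0.62259494 -0.02991391  0.06776046]
[ 0.567184  -0.1705941  0.05     ]
21.2167 [ 0.47498458  0.35619897 -0.27592911] 0.004691010182531284
the job is handed in; nothing more can be done
None
```

The vice is loosened by about two turns, the white strip is pushed up against the stop plate, and the job is handed in at about 21 s of the 72 s allowed.

- **Wheel:** I rolled it anticlockwise with the closed fingertips in several strokes over its top. The groove read about 28° loose at the start and about 735° at the end. That is 2.04 turns from shut, or about 1.96 turns from where it started, with a reading error of roughly ±4°. I aimed between the two ways of counting "two full turns".
- **Strip:** I pushed its near end about 19 mm until the fingertip stopped and the force rose to 9.5 N. By triangulation from two views afterwards, its far end is at x 0.6226 m. The stop face measured 0.6225 m.
- **Final view:** the strip looks flat on the steps and the groove stayed put. The pot, marker and spare look undisturbed. The screwdriver was partly hidden by the arm in the last pictures, but nothing went near it. The arm was clear and at rest, with contact force near zero.
- **Readings that disagreed:** the rough triangulated heights of the strip's top edge were 68 and 71 mm, against a nominal 66 mm. I put this down to pixel picking, since the pictures show the strip level. I also needed two small extra wheel strokes, because the last main stroke left the wheel slightly short of the angle I was aiming for.

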